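# Mount the sample stage in the post holder and load a pellet

### The job

Take the stage post with the square table out of the white rack, slide its rod down into the post holder past the spring plunger and press it gently until it stands fully home on the depth stop hidden inside, without ramming the stop. Then let go and set the pellet cup that holds the brown pellet flat into the round recess of the stage. Leave the spare post and the empty cups where they are.

Things in the scene. Friction and masses are not known exactly. Their poses are not given: they have to be found in the camera images.
- stage_post: sample stage, loose, 0.13 to 0.25 kg, upright in either hole of the rack. A polished 12 mm steel rod, 70 mm long, carries a square aluminium table 50 x 50 x 14 mm (x and y axes square to its sides): grip it there, by the black rubber pads on its four sides (51 mm over them). Origin: centre of the rod's foot face, z up along the rod; the table spans z = 70 to 84 mm
- stage_recess (a point): centre of the floor of the round recess in the top of the stage's table, 80.5 mm above the rod's foot; the recess is 38.5 mm across and 3.5 mm deep with a 1 mm chamfer; z up along the rod
- stage_foot (a point): centre of the rod's flat foot face (7 mm across; the lowest 4.5 mm of the rod taper from 12 to 7 mm)
- holder: post holder, fixed: upright aluminium tube, outer diameter 25 mm, bore 13 mm, on a dark breadboard 12 mm thick that reaches 52 mm to its -x side, 103 mm to +x and 60 mm to either side in y. Origin: on the bore's axis at worktop level, z up
- holder_mouth (a point): centre of the bore's mouth, 74 mm above the worktop; z up along the bore, x and y as the holder's
- collimator_front (a point): front of a black collimator tube (28 mm thick, 118 mm above the worktop) that looks at the bore's axis from its +x side; with its post it fills 59 to 119 mm out from the axis, up to 132 mm high; fixed, keep the gripper clear of it
- plunger_point (a point): where the spring plunger enters the bore, on the holder's +y side, 12 mm below the mouth. Its ball nose is 8 mm across; its brass barrel and tail stick out to 36 mm from the bore's axis, at most 69 mm above the worktop
- plunger (a joint): how far the plunger's nose is pushed back, m: 0 = free, nose 3.5 mm into the bore; 2.5 to 3.5 mm with the rod beside it. Spring 7.5 N at 0, 2 N more per mm. The rod does not drop in by its weight: it takes about 6 to 15 N downward as its taper rides over the nose, then up to 9 N of drag while it slides on down (less once it stops), so the plunger is felt well before the stop
- depth_stop: depth stop in the bottom of the bore; origin: on the bore's axis at worktop level. Its rigid pin (stop_pin in the rules: the point 2 mm below the pin's top) is set to an unknown height, out of sight and not measured: its top lies 20 to 46 mm above the worktop (28 to 54 mm below the mouth). Find it by the steep rise of force as the rod's foot meets it. Over 25 N on it spoils its setting
- cup_pellet: small round aluminium cup with a brown pressed pellet in it, 38 mm across at the rim, 33 mm at the foot, 10 mm high, 12 g, loose on the worktop. Origin: centre of the underside, z up
- cup_empty_a: the same cup but empty, shiny inside; bystander, loose; origin: centre of the underside
- cup_empty_b: another empty cup; bystander, loose; origin: centre of the underside
- rack: white plastic block, fixed, 60 x 168 x 40 mm (x, y, z of its own frame), with two holes 14.4 mm across and 34 mm deep at y = +52 and -52 mm; the posts stand in them with their feet 6 mm above the worktop. Origin: centre of the underside
- spare_post: spare post in the rack's other hole, loose bystander: 12 mm steel rod with a slim dark head (21 mm across, its brass tip 112 mm above the worktop). Origin: centre of its foot

How it is judged:
By the outcome, as a careful person would: the job done as asked, in the order asked, and still so for the second after the job is handed in, with the robot touching nothing.
It also fails if it takes over 69 s, if anything falls off the work surface, if the arm or the gripper's body presses on something with over 40 N, if the wrist force passes 120 N, or if a joint passes its speed limit or range.

### The arm

A 7-joint arm with a two-finger parallel gripper is mounted at the origin on a cart in front of the work surface, level with it; the furniture and walls round the work are solid. World frame = base frame: x ahead of the robot, y to its left, z up, the work surface at z = 0. Lengths are in m, angles in rad, forces in N, time in s.
With the tool pointing down it reaches from about 0.35 to 0.9 m from the base axis. Payload 7.2 kg.
Tool frame: the origin (TCP) lies at the very end of the fingers, on their centre line; the grasp point (between the pads) lies 19 mm behind it; z points along the fingers, y is the direction in which the jaws open and shut (so a half turn about z gives the same grasp; the last joint's range is limited). The gripper opens to 88 mm and grips with 3 to 60 N. Pads are 20 mm wide; open, the fingers measure 115 mm over their backs; the gripper's body (75 mm by 178 mm) begins 61 mm behind the grasp point.
Start: joints at [-1.235, 0.411, -0.013, 1.596, 0.006, 1.134, -0.082], TCP at [0.246, 0.575, 0.202] pointing down, gripper open.
Joint ranges: [-2.95, 2.95], [-0.29, 1.99], [-1.47, 1.44], [0.14, 2.54], [-1.03, 4.17], [0.13, 1.85], [-2.86, 2.86]. Speed limits (rad/s): [2.39, 2.39, 3.01, 3.01, 3.14, 3.14, 3.14].

### API

Orientations are given as a rotation vector (axis times angle).
In Python, from bench import sense, cams, job, nets gives the robot as it stands. The module is installed in compiled form; this text tells all that it offers.
- The arm moves only by the tool step_arm, never from a script. Its argument "rows" is a list that holds one entry, the list of rows, each a list of 6 numbers: the shift along the tool's x, y, z in cm, then the turn, a rotation vector about the tool's x, y, z in rad. In form: [[[dx, dy, dz, wx, wy, wz], ...]]. A call has 1 to 10 rows; each row shifts and turns the commanded pose from where the row before left it, along the tool's axes as they then stand; what a row does not reach is not made up. A row lasts 1/10 s, in which the tool goes at most 50 mm and 8.59 degrees, less where a joint would pass 70% of its speed; a pose out of reach is approached as far as the arm can. A call with a gripper value outside its range is refused whole. "jaw" is the opening, from 0 (shut) to 1 (fully open), set as the call begins (left out, the last holds). The fingers move at their own pace and stop on an object; "grip_force" is the grip in N (left out, the last holds). Time passes only in rows, so rows that do not move let the fingers close. It gives the time, the measured TCP pose, the force and the opening at its end, in the units of the state.
- sense(): the state, without advancing time (a new reading comes with each control period).
- cams.capture(name): name is "side" or "top"; returns a dict with "image" (384x512x3 uint8, red, green, blue), "depth" (384x512 float32, m along the optical axis (not along the pixel's ray), 0 where there is no reading), "fx", "fy", "cx", "cy" (pixels), "extrinsics" (4x4, takes a point from camera to world coordinates). Camera axes: x right, y down, z forward; pixel columns grow to the right and rows downward; lengths in m; the calibration is good to about 2 mm. A picture is of the moment at which its call begins.
- job.job_done(): hands the job in, once; it reports no verdict.
Trained networks look in a picture, given as the dict that the camera call returned (one of the last four; its "shot" number tells which), for a name from the list of things; names that differ only in an ending like _2 or _b are one class to them, and where a whole thing is asked for, a point or a joint stands for the part that bears it (a point fixed in the world has none). Each returns a list of dicts, best first, with "score" (0 to 1); they miss things now and then, are a little off and sometimes report something else, mostly with a low value. They report only what shows in the picture. A call takes as long as a camera call.
- nets.silhouettes(picture, thing): "mask" (384x512 bool, what is visible of it).
- nets.spot_point(picture, thing): "location" ([x, y, z] in m, in world coordinates, good to about 4 mm: a listed point, or the origin of a listed thing).
The state is a dict: "time": time; "joint_positions": joint angles; "dq": joint speeds; "tau": joint torques, N m; "position": TCP position; "eef_rot": TCP orientation; "ft_force": force on the tool from outside, world axes, zero at the start; "torque": the same for the moment, N m; "opening": opening from 0.0 (shut) to 1.0 (fully open).
Only numpy, scipy, OpenCV 4.12 (cv2) and the standard library are available. Lean on these libraries where they do the work, as an engineer would, in place of code of your own. Each camera call takes 0.05 s, during which the arm holds its last target. There are 200 camera calls.

## Working session

There is one attempt and no reset: what is moved stays moved. The work goes in short steps, Python scripts to look and compute and a tool call to move; the robot and the scene stay as the last step left them, time stands still between calls to the robot, and variables do not carry over. Pictures are saved under pics/ and viewed, about 8 in all and at most 12, crops included, and the job is handed in when it is done.

Besides the shell and the picture viewer there is one more tool, called after "Request:" as name(argument=value, ...) on one line, values as JSON. step_arm: Moves the arm, as the interface text tells. Its arguments: {"type":"object","properties":{"rows":{"type":"array"},"jaw":{"type":"number"},"grip_force":{"type":"number"}},"required":["rows"]}

```bash
mkdir -p pics; python3 - <<'E'
from bench import sense,cams,nets
import cv2,numpy as np
s=sense();print(s['time'],s['position'],s['eef_rot'],s['ft_force'],s['opening'])
ims=[]
for n in ['side','top']:
    p=cams.capture(n);ims.append(p['image'])
    print(n,np.round(p['extrinsics'],3).tolist(),p['fx'])
    for t in ['stage_post','stage_recess','holder','holder_mouth','collimator_front','plunger_point','cup_pellet','cup_empty_a','rack','spare_post']:
        r=nets.spot_point(p,t);print(t,[(np.round(q['location'],3).tolist(),round(q['score'],2)) for q in r[:3]])
    cv2.imwrite(f'pics/{n}0.png',p['image'][:,:,::-1])
E
```

```text
0.0 [0.24539658 0.57422335 0.20140234] [-6.29870119e-01 -3.07759122e+00  2.49882609e-03] [ 0.09425589  0.14773944 -0.68792876] 0.9976244365549638
side [[-0.987, -0.099, 0.124, 0.431], [-0.158, 0.632, -0.759, 0.615], [-0.003, -0.769, -0.639, 0.629], [0.0, 0.0, 0.0, 1.0]] 465.44929435951474
stage_post [([0.563, 0.116, -0.001], 0.9)]
stage_recess [([0.565, 0.126, 0.086], 0.64)]
holder [([0.532, -0.204, -0.003], 0.95)]
holder_mouth [([0.531, -0.208, 0.073], 0.82)]
collimator_front [([0.588, -0.215, 0.115], 0.76), ([0.457, -0.052, 0.001], 0.16)]
plunger_point [([0.532, -0.193, 0.062], 0.64)]
cup_pellet [([0.446, 0.119, -0.001], 0.7)]
cup_empty_a [([0.459, 0.027, -0.001], 0.83), ([0.452, -0.056, 0.003], 0.59)]
rack [([0.572, 0.072, 0.005], 0.77)]
spare_post [([0.582, 0.016, 0.011], 0.59), ([0.445, 0.122, 0.0], 0.4)]
top [[-0.019, -0.973, 0.23, 0.335], [-1.0, 0.017, -0.009, -0.039], [0.005, -0.23, -0.973, 0.928], [0.0, 0.0, 0.0, 1.0]] 375.39836297053233
stage_post [([0.566, 0.127, 0.005], 0.84)]
stage_recess [([0.445, 0.121, 0.002], 0.74)]
holder [([0.528, -0.204, 0.005], 0.86)]
holder_mouth [([0.532, -0.21, 0.078], 0.91)]
collimator_front [([0.591, -0.216, 0.117], 0.76)]
plunger_point [([0.535, -0.198, 0.064], 0.79), ([0.458, -0.05, -0.003], 0.3)]
cup_pellet [([0.448, 0.123, 0.001], 0.5)]
cup_empty_a [([0.457, -0.048, -0.002], 0.71), ([0.46, 0.026, 0.001], 0.65)]
rack [([0.567, 0.066, 0.001], 0.61)]
spare_post [([0.578, 0.019, 0.008], 0.49)]
```

View pics/side0.png

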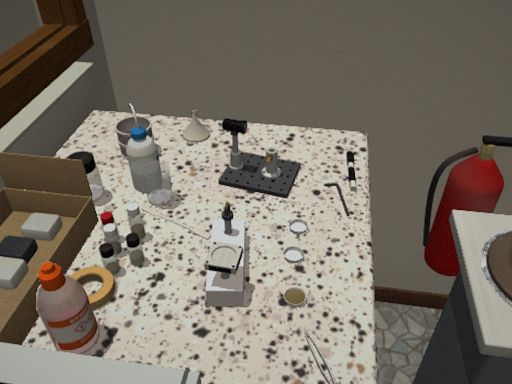

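View pics/top0.png

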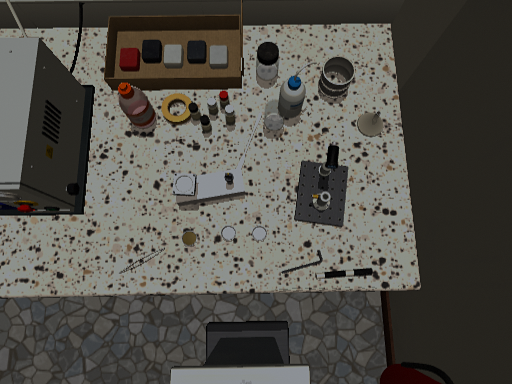

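The side view shows the stage post (px 225,258) in the +y hole of the rack, the spare post at (228,215), the pellet cup at (295,297), empty cups at (293,255) and (298,227), and the holder at (271,165) with the collimator beside it. The top view agrees, and the nets' positions fit. Next I refine the table, bore and cup from depth.

```bash
cat > h.py <<'E'
from bench import sense,cams,nets
import cv2,numpy as np
from scipy.spatial.transform import Rotation as R
np.set_printoptions(precision=4,suppress=True)
def cloud(p):
    v,u=np.mgrid[:384,:512];d=p['depth'].astype(float)
    c=np.stack([(u-p['cx'])/p['fx']*d,(v-p['cy'])/p['fy']*d,d],-1)
    E=p['extrinsics'];w=c@E[:3,:3].T+E[:3,3];w[d==0]=np.nan;return w
def pts(p,t,lo,hi,c=None,r=.06,k=0):
    w=cloud(p)
    if c is None: m=nets.silhouettes(p,t)[k]['mask']
    else: m=np.hypot(w[...,0]-c[0],w[...,1]-c[1])<r
    q=w[m];q=q[~np.isnan(q[:,0])];return q[(q[:,2]>lo)&(q[:,2]<hi)]
def rect(q):
    (c,s,a)=cv2.minAreaRect((q[:,:2]*1e3).astype(np.float32));return np.array(c),np.array(s),a
def state():
    s=sense();M=R.from_rotvec(s['eef_rot']).as_matrix()
    print('t',round(s['time'],2),'p',s['position'],'x',M[:,0],'y',M[:,1],'z',M[:,2],'F',s['ft_force'],'op',round(s['opening'],3));return s,M
E
python3 - <<'E'
from h import *
state()
for n in ['side','top']:
    p=cams.capture(n);print(n)
    for nm,c,lo,hi,r in [('table',(.565,.124),.075,.1,.045),('rack',(.572,.07),.034,.046,.1),('mouth',(.531,-.206),.068,.08,.025),('board',(.556,-.21),.006,.017,.12),('coll',(.62,-.216),.118,.14,.045),('spare',(.58,.018),.09,.12,.03),('cup',(.447,.121),.004,.016,.035)]:
        q=pts(p,None,lo,hi,c,r)
        if len(q)<5: print(nm,len(q));continue
        print(nm,len(q),'zmed',round(np.median(q[:,2]),4),'mean',q.mean(0),'rect',*rect(q))
E
```

```text
t 1.1 p [0.2456 0.5747 0.2022] x [-0.9196  0.3928 -0.    ] y [0.3928 0.9196 0.    ] z [ 0. -0. -1.] F [-0.825  -0.444   0.3789] op 1.003
side
table 977 zmed 0.088 mean [0.5627 0.1265 0.0876] rect [563.2855 123.1113] [53.1082 51.2782] 86.43213653564453
rack 1565 zmed 0.0403 mean [0.5687 0.081  0.0402] rect [572.1459  70.6433] [ 60.0648 171.7075] 9.018207550048828
mouth 78 zmed 0.0727 mean [ 0.5312 -0.2026  0.0723] rect [ 531.2556 -204.4646] [23.3974 26.441 ] 29.106290817260742
board 1980 zmed 0.0123 mean [ 0.5521 -0.1964  0.0122] rect [ 555.6957 -209.576 ] [125.8676 156.3203] 80.74189758300781
coll 241 zmed 0.1261 mean [ 0.6131 -0.2126  0.1257] rect [ 618.548  -216.2954] [24.2821 61.1237] 84.26122283935547
spare 60 zmed 0.1008 mean [0.579  0.0222 0.1002] rect [579.0499  21.1445] [15.795  5.672] 76.15290832519531
cup 342 zmed 0.0074 mean [0.4472 0.1209 0.0075] rect [447.4182 122.135 ] [36.719  37.3387] 4.695183277130127
top
table 502 zmed 0.0886 mean [0.5604 0.1201 0.0884] rect [561.2985 120.3408] [50.8793 51.1415] 86.75629425048828
rack 1207 zmed 0.0405 mean [0.5681 0.0538 0.0405] rect [569.8552  68.9592] [ 61.1957 167.8835] 9.327495574951172
mouth 77 zmed 0.0743 mean [ 0.5287 -0.2051  0.0739] rect [ 531.2619 -203.3603] [32.5802 23.3587] 51.606510162353516
board 2453 zmed 0.013 mean [ 0.5495 -0.2097  0.0129] rect [ 558.7734 -226.11  ] [148.3    171.1194] 80.62814331054688
coll 254 zmed 0.1293 mean [ 0.6103 -0.2189  0.1284] rect [ 616.0706 -219.749 ] [25.3321 60.7064] 82.56444549560547
spare 29 zmed 0.102 mean [0.5765 0.0174 0.1013] rect [576.7507  17.7634] [14.2955  5.1462] 89.00445556640625
cup 190 zmed 0.0073 mean [0.4459 0.1202 0.0074] rect [447.5452 124.1932] [46.6021 60.9159] 72.08393859863281
```

```bash
python3 - <<'E'
from h import *
p=cams.capture('top');w=cloud(p)
for v in range(20,300,20): print(v,[ '%.2f,%.2f,%.2f'%tuple(w[v,u]) for u in range(10,180,24)])
E
```

```text
20 ['1.04,0.61,0.05', '1.04,0.55,0.04', '1.04,0.49,0.04', '0.99,0.39,0.10', '1.04,0.36,0.03', '1.03,0.28,0.05', 'nan,nan,nan', '1.03,0.16,0.05']
40 ['0.84,0.46,0.24', '0.84,0.41,0.24', '1.01,0.50,0.00', '1.01,0.43,0.00', '1.01,0.37,-0.00', '1.00,0.30,0.01', '0.97,0.22,0.04', '1.00,0.16,0.00']
60 ['0.79,0.46,0.24', '0.79,0.41,0.24', '0.84,0.40,0.16', '0.95,0.43,0.00', '0.90,0.34,0.06', '0.92,0.28,0.04', '0.92,0.22,0.03', '0.91,0.15,0.05']
80 ['0.74,0.45,0.24', '0.75,0.40,0.24', '0.80,0.40,0.15', '0.89,0.42,-0.00', '0.85,0.33,0.05', '0.85,0.27,0.06', '0.85,0.21,0.05', '0.85,0.15,0.05']
100 ['0.70,0.44,0.24', '0.71,0.40,0.23', '0.75,0.40,0.14', '0.81,0.40,0.03', '0.82,0.35,0.00', '0.75,0.24,0.13', '0.82,0.22,0.00', '0.81,0.16,0.01']
120 ['0.66,0.44,0.24', '0.67,0.40,0.22', '0.71,0.40,0.13', '0.76,0.40,0.02', '0.76,0.35,0.00', '0.74,0.27,0.04', '0.76,0.22,0.01', '0.75,0.15,0.02']
140 ['0.61,0.43,0.24', '0.63,0.40,0.21', '0.66,0.40,0.12', '0.70,0.40,0.01', '0.71,0.34,0.00', '0.71,0.28,0.00', '0.71,0.22,-0.00', '0.70,0.16,0.00']
160 ['0.57,0.43,0.24', '0.59,0.40,0.20', '0.62,0.40,0.11', '0
[... 302 characters left out ...]
.54,0.38,0.03', '0.55,0.33,0.00', '0.55,0.27,0.00', '0.54,0.21,0.00', '0.53,0.14,0.04']
220 ['0.50,0.57,-0.00', '0.50,0.51,0.00', '0.50,0.45,0.00', '0.50,0.39,-0.00', '0.49,0.33,0.00', '0.49,0.27,-0.00', '0.49,0.21,0.00', '0.49,0.15,-0.00']
240 ['0.45,0.56,0.00', '0.45,0.50,0.00', '0.45,0.44,-0.00', '0.45,0.38,-0.00', '0.45,0.33,0.00', '0.44,0.27,-0.00', '0.44,0.21,-0.00', '0.44,0.15,0.00']
260 ['0.40,0.55,-0.00', '0.40,0.50,-0.00', '0.40,0.44,-0.00', '0.40,0.38,-0.00', '0.40,0.32,-0.00', '0.40,0.26,-0.00', '0.39,0.21,-0.00', '0.39,0.15,0.00']
280 ['0.35,0.55,-0.00', '0.35,0.49,0.00', '0.35,0.43,0.00', '0.35,0.38,-0.00', '0.35,0.32,0.00', '0.35,0.26,0.00', '0.35,0.20,0.00', '0.35,0.15,0.00']
```

Request:
step_arm(rows=[[[0, 0, 0, 0, 0, -0.115], [0, 0, 0, 0, 0, -0.115], [0, -1, 0, 0, 0, -0.114], [-1, -3, 0, 0, 0, 0], [-1.5, -4, 0, 0, 0, 0], [-1.5, -4, 0, 0, 0, 0], [-2, -4, 0, 0, 0, 0], [-2, -4, 0, 0, 0, 0], [-2, -4, 0, 0, 0, 0], [-2, -4, 0, 0, 0, 0]]], jaw=1, grip_force=60)

```text
time: 2.25
position: [0.348, 0.2865, 0.2025]
eef_rot: [0.094, 3.14, 0.001]
ft_force: [0.3, -0.5, 0.9]
opening: 1.002
```

Request:
step_arm(rows=[[[-3, -3, 0, 0, 0, 0], [-3.5, -3, 0, 0, 0, 0], [-4, -3, 0, 0, 0, 0], [-4, -2, 0, 0, 0, 0], [-3, -2, 0, 0, 0, 0], [-1.5, -1, 0, 0, 0, 0], [0, 0, 0, 0, 0, 0], [0, 0, 0, 0, 0, 0]]])

```text
time: 3.05
position: [0.5283, 0.1374, 0.202]
eef_rot: [-0.094, -3.139, -0.0]
ft_force: [-0.9, -0.3, 0.4]
opening: 1.003
```

```bash
cat >> h.py <<'E'
def go(x,y,z,jaw_deg=None):
    s,M=state();d=M.T@(np.array([x,y,z])-s['position'])*100
    print('tool cm',d)
    if jaw_deg is not None:
        a=np.degrees(np.arctan2(M[1,1],M[0,1]));e=(jaw_deg-a+90)%180-90;print('yaw',a,'wz',-np.radians(e))
        b=np.radians(a+e);y=np.array([np.cos(b),np.sin(b),0]);N=np.stack([np.cross(y,[0,0,-1]),y,[0,0,-1]],1)
        print('residual rotvec',(R.from_matrix(M.T@N)).as_rotvec(),'cm after turn',N.T@(np.array([x,y_:=0,z])*0+np.array([x,YT,z])-s['position'])*100) if 0 else print('residual rotvec',(R.from_matrix(M.T@N)).as_rotvec())
E
python3 - <<'E'
from h import *
go(.562,.1217,.064,86.6)
E
```

```text
t 3.05 p [0.5283 0.1374 0.202 ] x [-0.9982  0.0601  0.0007] y [0.0601 0.9982 0.0001] z [-0.0007  0.0002 -1.    ] F [-0.9402 -0.2926  0.3794] op 1.003
tool cm [-3.4656 -1.3631 13.797 ]
yaw 86.55392715081766 wz -0.0008041229140065657
residual rotvec [ 0.0001 -0.0007 -0.0008]
```

Request:
step_arm(rows=[[[-2, -0.8, 1, 0, 0, 0], [-1.47, -0.56, 2, 0, 0, 0], [0, 0, 2.5, 0, 0, 0], [0, 0, 2.5, 0, 0, 0], [0, 0, 2.5, 0, 0, 0], [0, 0, 2, 0, 0, 0], [0, 0, 1.3, 0, 0, 0], [0, 0, 0, 0, 0, 0]]])

```text
time: 3.85
position: [0.5608, 0.1223, 0.0629]
eef_rot: [-0.091, -3.137, 0.001]
ft_force: [0.4, 0.8, -0.2]
opening: 0.998
```

```bash
python3 - <<'E'
from h import *
import re
t=open('h.py').read();i=t.index("        b=np.radians(a+e)");open('h.py','w').write(t[:i])
go(.562,.1217,.064,86.6)
p=cams.capture('side');a=p['image'][190:320,150:330];cv2.imwrite('pics/g1.png',cv2.resize(a,None,fx=3.5,fy=3.5)[:,:,::-1])
q=pts(p,None,.075,.094,(.562,.122),.045);print(len(q),rect(q))
E
```

```text
t 3.85 p [0.5608 0.1223 0.0629] x [-0.9983  0.0581  0.003 ] y [ 0.0581  0.9983 -0.0005] z [-0.003  -0.0004 -1.    ] F [ 0.4083  0.8124 -0.2071] op 0.998
tool cm [-0.1186 -0.0582 -0.114 ]
yaw 86.6676857494225 wz 0.0011813391841026314
residual rotvec [-0.0005 -0.003   0.0012]
349 (array([562.4663, 113.2089]), array([71.2374, 51.2772]), 85.83070373535156)
```

View pics/g1.png

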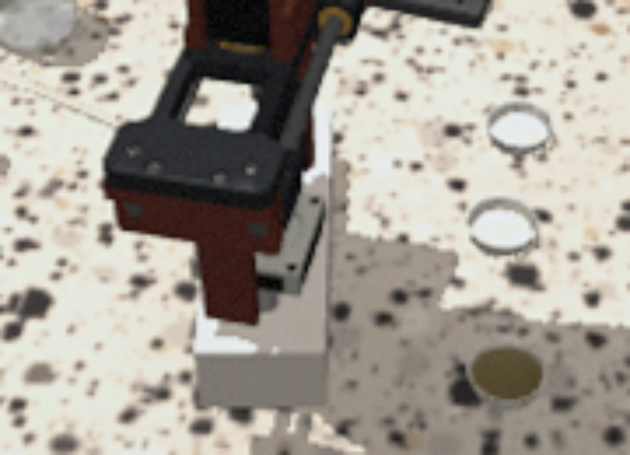

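The near finger (px 230,270) stands beside the table's pad with the table between the fingers. I now close.

Request:
step_arm(rows=[[[-0.1, 0, -0.1, 0, 0, 0], [0, 0, 0, 0, 0, 0], [0, 0, 0, 0, 0, 0], [0, 0, 0, 0, 0, 0], [0, 0, 0, 0, 0, 0], [0, 0, 0, 0, 0, 0], [0, 0, 0, 0, 0, 0], [0, 0, 0, 0, 0, 0]]], jaw=0, grip_force=40)

```text
time: 4.7
position: [0.5638, 0.1214, 0.0655]
eef_rot: [0.094, 3.14, 0.0]
ft_force: [0.3, 0.6, 3.3]
opening: 0.569
```

Request:
step_arm(rows=[[[0, 0, -0.5, 0, 0, 0], [0, 0, -1, 0, 0, 0], [0, 0, -1.5, 0, 0, 0], [0, 0, -1.5, 0, 0, 0], [0, 0, -1.5, 0, 0, 0], [0, 0, -1.5, 0, 0, 0], [0, 0, -2, 0, 0, 0], [0, 0, -2, 0, 0, 0], [0, 0, -2, 0, 0, 0], [0, 0, 0, 0, 0, 0]]])

```text
time: 5.7
position: [0.5651, 0.1216, 0.2033]
eef_rot: [0.094, 3.136, 0.003]
ft_force: [0.0, -0.1, -2.7]
opening: 0.565
```

```bash
python3 - <<'E'
from h import *
go(.531,-.206,.2)
p=cams.capture('side');cv2.imwrite('pics/l1.png',cv2.resize(p['image'][110:340,130:330],None,fx=2.6,fy=2.6)[:,:,::-1])
for t in ['stage_foot','stage_post','holder_mouth']:
  print(t,[(q['location'],q['score']) for q in nets.spot_point(p,t)[:2]])
E
```

```text
t 5.7 p [0.5651 0.1216 0.2033] x [-0.9982  0.06   -0.0044] y [0.06   0.9982 0.0018] z [ 0.0045  0.0016 -1.    ] F [ 0.0494 -0.094  -2.6532] op 0.565
tool cm [  1.4361 -32.906    0.2678]
stage_foot [([0.5661, 0.1264, 0.1404], 0.96)]
stage_post [([0.5614, 0.1176, 0.1429], 0.64)]
holder_mouth [([0.5291, -0.205, 0.0731], 0.91)]
```

View pics/l1.png

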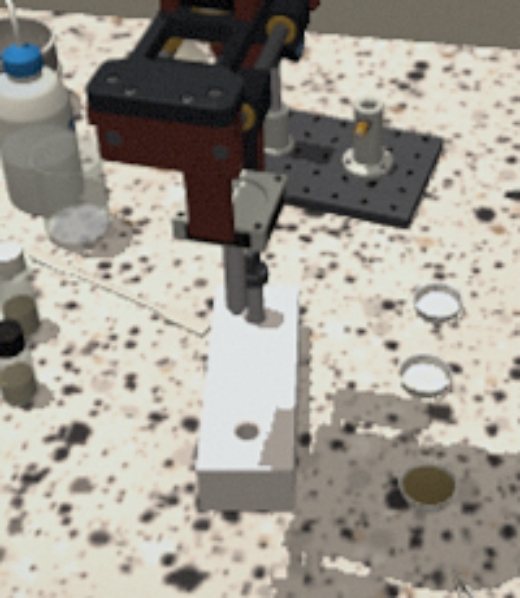

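The post hangs upright in the jaws (foot at px 235,310 of the crop) and the hole it left is empty. Spare post and cups are untouched. Now I move above the holder.

Request:
step_arm(rows=[[[0.1, -1.5, 0, 0, -0.002, 0], [0.1, -3, 0, 0, -0.002, 0], [0.2, -4, 0, 0, 0, 0], [0.2, -4.5, 0, 0, 0, 0], [0.2, -4.5, 0, 0, 0, 0], [0.2, -4.5, 0, 0, 0, 0], [0.2, -4, 0, 0, 0, 0], [0.2, -3, 0, 0, 0, 0], [0, -2.5, 0, 0, 0, 0], [0, -1.4, 0, 0, 0, 0]]])

```text
time: 6.9
position: [0.5282, -0.2097, 0.1996]
eef_rot: [0.1, 3.137, -0.002]
ft_force: [0.4, -0.5, -2.1]
opening: 0.568
```

Request:
step_arm(rows=[[[0, 0, 1, 0, 0, 0], [0, 0, 1, 0, 0, 0], [0, 0, 1, 0, 0, 0], [0, 0, 0.9, 0, 0, 0], [0, 0, 0, 0, 0, 0], [0, 0, 0, 0, 0, 0]]])

```text
time: 7.5
position: [0.5302, -0.2056, 0.1609]
eef_rot: [0.092, 3.137, 0.0]
ft_force: [0.0, 0.2, -1.4]
opening: 0.568
```

```bash
python3 - <<'E'
from h import *
go(.531,-.206,.16,86.6)
for n in ['side','top']:
    p=cams.capture(n)
    for t in ['stage_foot','stage_recess','holder_mouth','holder']:
        print(n,t,[(np.array(q['location']),round(q['score'],2)) for q in nets.spot_point(p,t)[:2]])
    if n=='side': cv2.imwrite('pics/h1.png',cv2.resize(p['image'][90:210,210:330],None,fx=5,fy=5,interpolation=2)[:,:,::-1])
    else: cv2.imwrite('pics/h1t.png',p['image'][:,:,::-1])
    np.savez(f'pics/{n}_h1.npz',**{k:v for k,v in p.items()})
E
```

```text
t 7.5 p [ 0.5302 -0.2056  0.1609] x [-0.9983  0.0589 -0.0034] y [0.0589 0.9983 0.0001] z [ 0.0034 -0.0001 -1.    ] F [ 0.0472  0.2363 -1.4139] op 0.568
tool cm [-0.0801 -0.0338  0.092 ]
yaw 86.62464663532343 wz 0.0004301649359322846
side stage_foot [(array([ 0.5309, -0.2064,  0.0993]), 0.87)]
side stage_recess [(array([ 0.5328, -0.2003,  0.1817]), 0.86)]
side holder_mouth [(array([ 0.5273, -0.2047,  0.0743]), 0.98)]
side holder []
top stage_foot []
top stage_recess [(array([ 0.5285, -0.2055,  0.1814]), 0.62)]
top holder_mouth [(array([ 0.531 , -0.2097,  0.0789]), 0.75)]
top holder [(array([ 0.5285, -0.2023,  0.0066]), 0.77), (array([ 0.5324, -0.2116,  0.0761]), 0.59)]
```

View pics/h1.png

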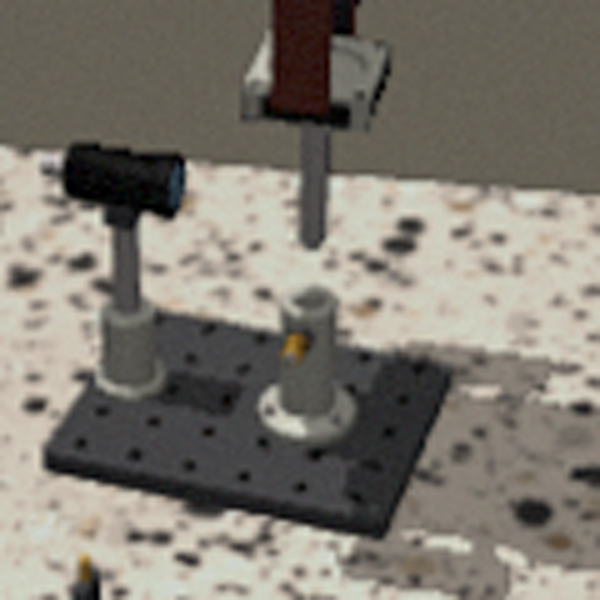

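```bash
python3 - <<'E'
from h import *
from scipy.optimize import least_squares
p=dict(np.load('pics/side_h1.npz'));E=p['extrinsics']
def ray(u,v,z):
    d=E[:3,:3]@np.array([(u-p['cx'])/p['fx'],(v-p['cy'])/p['fy'],1]);o=E[:3,3];return o+d*(z-o[2])/d[2]
print('mouth',ray(272.0,149.3,.074),'foot',ray(272.3,139.0,.1014))
for n in ['side','top']:
    p_=dict(np.load(f'pics/{n}_h1.npz'));w=cloud(p_).reshape(-1,3)
    m=np.hypot(w[:,0]-.531,w[:,1]+.206)<.03
    # flank points of tube: fit cylinder radius 12.5
    q=w[m&(w[:,2]>.025)&(w[:,2]<.072)]
    if len(q)>15:
        f=least_squares(lambda c:np.hypot(q[:,0]-c[0],q[:,1]-c[1])-.0125,[.531,-.206],loss='soft_l1',f_scale=.001);print(n,'tube',len(q),f.x,np.std(f.fun))
    q=w[m&(w[:,2]>.103)&(w[:,2]<.155)]
    if len(q)>10:
        f=least_squares(lambda c:np.hypot(q[:,0]-c[0],q[:,1]-c[1])-.006,[.531,-.206],loss='soft_l1',f_scale=.001);print(n,'rod',len(q),f.x,np.std(f.fun))
        lo=q[q[:,2]<.125];hi=q[q[:,2]>.13]
        for h in(lo,hi):
            if len(h)>5:print(least_squares(lambda c:np.hypot(h[:,0]-c[0],h[:,1]-c[1])-.006,[.531,-.206],loss='soft_l1',f_scale=.001).x)
    q=w[m&(w[:,2]>.0715)&(w[:,2]<.085)];print(n,'rim',len(q),q.min(0),q.max(0))
E
```

```text
mouth [ 0.5291 -0.2055  0.074 ] foot [ 0.5287 -0.2031  0.1014]
side tube 207 [ 0.5315 -0.2051] 0.004446059759549821
side rod 117 [ 0.5299 -0.2051] 0.0011368470195324883
[ 0.5298 -0.205 ]
[ 0.5299 -0.2051]
side rim 53 [ 0.5201 -0.2169  0.0716] [ 0.5423 -0.1904  0.0767]
top tube 89 [ 0.5305 -0.203 ] 0.004210847246973151
top rim 31 [ 0.5163 -0.216   0.0717] [ 0.5351 -0.1954  0.0767]
```

Request:
step_arm(rows=[[[-0.05, 0, 0.8, 0, -0.002, 0], [0, 0, 0.7, 0, 0, 0], [0, 0, 0.5, 0, 0, 0], [0, 0, 0.4, 0, 0, 0], [0, 0, 0.3, 0, 0, 0], [0, 0, 0.2, 0, 0, 0], [0, 0, 0.1, 0, 0, 0], [0, 0, 0, 0, 0, 0]]])

```text
time: 8.8
position: [0.5308, -0.2063, 0.1312]
eef_rot: [0.094, 3.134, -0.0]
ft_force: [0.1, 0.0, -1.9]
opening: 0.567
```

```bash
python3 - <<'E'
from h import *
go(.5305,-.2055,.13,86.6)
p=cams.capture('side');cv2.imwrite('pics/h2.png',cv2.resize(p['image'][110:190,235:315],None,fx=7,fy=7,interpolation=2)[:,:,::-1])
E
```

```text
t 8.8 p [ 0.5308 -0.2063  0.1312] x [-0.9982  0.0598 -0.006 ] y [0.0598 0.9982 0.    ] z [ 0.006  -0.0003 -1.    ] F [ 0.0703  0.0068 -1.8753] op 0.567
tool cm [0.0384 0.0742 0.1164]
yaw 86.57200999446715 wz -0.000488517754199533
```

View pics/h2.png

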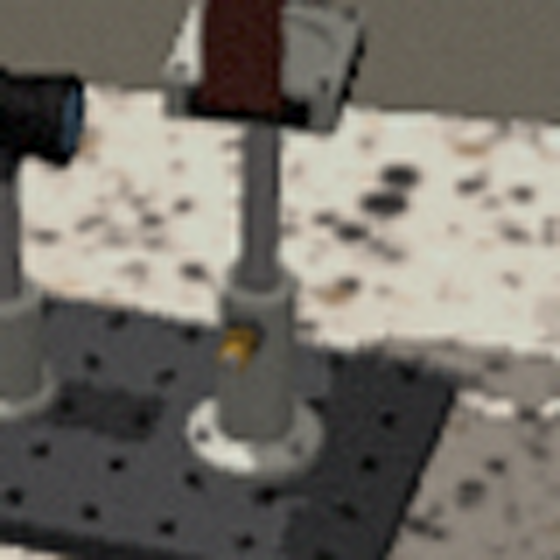

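The rod foot (px 258,285) sits centred over the mouth with no contact force. I descend slowly and watch the force.

Request:
step_arm(rows=[[[0, 0, 0.1, 0, 0.003, 0], [0, 0, 0.1, 0, 0.002, 0], [0, 0, 0.1, 0, 0, 0], [0, 0, 0.1, 0, 0, 0], [0, 0, 0, 0, 0, 0]]])

```text
time: 9.35
position: [0.5307, -0.2062, 0.127]
eef_rot: [0.094, 3.139, 0.0]
ft_force: [-0.3, -0.1, -1.4]
opening: 0.568
```

Request:
step_arm(rows=[[[0, 0, 0.1, 0, 0, 0], [0, 0, 0.1, 0, 0, 0], [0, 0, 0.1, 0, 0, 0], [0, 0, 0, 0, 0, 0]]])

```text
time: 9.75
position: [0.5307, -0.2062, 0.124]
eef_rot: [0.094, 3.139, 0.0]
ft_force: [-0.9, -0.4, -2.8]
opening: 0.566
```

Request:
step_arm(rows=[[[0, 0, 0.1, 0, 0, 0], [0, 0, 0.1, 0, 0, 0], [0, 0, 0.1, 0, 0, 0], [0, 0, 0, 0, 0, 0]]])

```text
time: 10.15
position: [0.5307, -0.2068, 0.1212]
eef_rot: [0.094, 3.139, -0.001]
ft_force: [-1.0, -1.6, -2.3]
opening: 0.564
```

Request:
step_arm(rows=[[[0, 0, 0.1, 0, 0, 0], [0, 0, 0.1, 0, 0, 0], [0, 0, 0.1, 0, 0, 0], [0, 0, 0, 0, 0, 0]]])

```text
time: 10.55
position: [0.5313, -0.2071, 0.1187]
eef_rot: [0.095, 3.138, -0.002]
ft_force: [-0.2, -4.3, 2.1]
opening: 0.567
```

Request:
step_arm(rows=[[[0, 0, 0.1, 0, 0, 0], [0, 0, 0.1, 0, 0, 0], [0, 0, 0.1, 0, 0, 0], [0, 0, 0, 0, 0, 0]]])

```text
time: 10.95
position: [0.5308, -0.207, 0.115]
eef_rot: [0.094, 3.139, -0.002]
ft_force: [0.7, -6.4, -0.7]
opening: 0.563
```

Request:
step_arm(rows=[[[0, 0, 0.1, 0, 0, 0], [0, 0, 0.1, 0, 0, 0], [0, 0, 0.1, 0, 0, 0], [0, 0, 0, 0, 0, 0]]])

```text
time: 11.35
position: [0.5306, -0.2069, 0.1118]
eef_rot: [0.094, 3.139, -0.001]
ft_force: [0.5, -5.8, -0.6]
opening: 0.563
```

Request:
step_arm(rows=[[[0, 0, 0.1, 0, 0, 0], [0, 0, 0.1, 0, 0, 0], [0, 0, 0.1, 0, 0, 0], [0, 0, 0, 0, 0, 0]]])

```text
time: 11.75
position: [0.5306, -0.2069, 0.1087]
eef_rot: [0.095, 3.14, -0.001]
ft_force: [0.8, -5.7, -1.2]
opening: 0.562
```

```bash
python3 - <<'E'
from h import *
state();print(sense()['tau'])
p=cams.capture('side');w=cloud(p)
q=pts(p,None,.12,.145,(.531,-.207),.03);print(len(q),np.percentile(q[:,2],[50,90,95]))
print([(q['location'],q['score']) for q in nets.spot_point(p,'stage_recess')[:1]])
E
```

```text
t 11.75 p [ 0.5306 -0.2069  0.1087] x [-0.9982  0.0602 -0.0007] y [ 0.0602  0.9982 -0.0008] z [ 0.0006 -0.0009 -1.    ] F [ 0.8056 -5.7497 -1.2252] op 0.562
[ -2.8651 -53.5917   2.1669 -23.9272  -1.6087   1.2506   0.0028]
225 [0.1322 0.1349 0.1389]
[([0.5291, -0.2031, 0.132], 0.91)]
```

Request:
step_arm(rows=[[[0, 0, 0.1, 0, 0, 0], [0, 0, 0.1, 0, 0, 0], [0, 0, 0.05, 0, 0, 0], [0, 0, 0, 0, 0, 0]]])

```text
time: 12.25
position: [0.5307, -0.2069, 0.1064]
eef_rot: [0.094, 3.139, -0.001]
ft_force: [-0.5, -5.9, 0.8]
opening: 0.565
```

Request:
step_arm(rows=[[[0, 0, 0.05, 0, 0, 0], [0, 0, 0.05, 0, 0, 0], [0, 0, 0.05, 0, 0, 0], [0, 0, 0.03, 0, 0, 0], [0, 0, 0, 0, 0, 0]]])

```text
time: 12.75
position: [0.5308, -0.2069, 0.1048]
eef_rot: [0.095, 3.139, -0.001]
ft_force: [0.3, -5.5, 1.7]
opening: 0.567
```

Request:
step_arm(rows=[[[0, 0, 0.05, 0, 0, 0], [0, 0, 0.05, 0, 0, 0], [0, 0, 0.05, 0, 0, 0], [0, 0, 0.03, 0, 0, 0], [0, 0, 0, 0, 0, 0]]])

```text
time: 13.25
position: [0.5309, -0.2069, 0.1031]
eef_rot: [0.094, 3.139, -0.001]
ft_force: [-0.7, -4.6, 3.3]
opening: 0.565
```

Request:
step_arm(rows=[[[0, 0, 0.05, 0, 0, 0], [0, 0, 0.05, 0, 0, 0], [0, 0, 0.05, 0, 0, 0], [0, 0, 0.03, 0, 0, 0], [0, 0, 0, 0, 0, 0]]])

```text
time: 13.75
position: [0.5308, -0.2069, 0.1012]
eef_rot: [0.095, 3.139, -0.001]
ft_force: [-0.4, -5.4, 1.7]
opening: 0.561
```

Request:
step_arm(rows=[[[0, 0, 0.05, 0, 0, 0], [0, 0, 0.05, 0, 0, 0], [0, 0, 0.05, 0, 0, 0], [0, 0, 0.05, 0, 0, 0], [0, 0, 0, 0, 0, 0]]])

```text
time: 14.25
position: [0.531, -0.2069, 0.0995]
eef_rot: [0.094, 3.139, -0.001]
ft_force: [0.1, -4.5, 4.6]
opening: 0.568
```

Request:
step_arm(rows=[[[0, 0, 0.05, 0, 0, 0], [0, 0, 0.05, 0, 0, 0], [0, 0, 0, 0, 0, 0]]])

```text
time: 14.55
position: [0.5314, -0.207, 0.0992]
eef_rot: [0.095, 3.138, -0.001]
ft_force: [-1.5, -4.4, 10.1]
opening: 0.565
```

Request:
step_arm(rows=[[[0, 0, 0.04, 0, 0, 0], [0, 0, 0, 0, 0, 0], [0, 0, 0, 0, 0, 0]]])

```text
time: 14.85
position: [0.5316, -0.207, 0.0992]
eef_rot: [0.094, 3.137, -0.001]
ft_force: [-1.9, -3.8, 12.5]
opening: 0.567
```

```bash
python3 - <<'E'
from h import *
state()
p=cams.capture('side')
q=pts(p,None,.11,.14,(.531,-.207),.03);print(len(q),np.percentile(q[:,2],[50,90,95]))
print([(q['location'],q['score']) for q in nets.spot_point(p,'stage_recess')[:1]])
E
```

```text
t 14.85 p [ 0.5316 -0.207   0.0992] x [-0.9982  0.0602 -0.0032] y [ 0.0602  0.9982 -0.0006] z [ 0.0031 -0.0008 -1.    ] F [-1.9388 -3.8244 12.4896] op 0.567
243 [0.123  0.1276 0.1342]
[([0.5287, -0.2001, 0.1221], 0.79)]
```

Force climbs while the TCP stands still, so this is the stop. I unload most of the press and release, opening only partway.

Request:
step_arm(rows=[[[0, 0, 0.03, 0, 0, 0], [0, 0, 0, 0, 0, 0]]])

```text
time: 15.15
position: [0.5318, -0.207, 0.0991]
eef_rot: [0.094, 3.137, -0.001]
ft_force: [-2.6, -3.5, 13.6]
opening: 0.565
```

Request:
step_arm(rows=[[[0, 0, -0.05, 0, 0, 0], [0, 0, -0.05, 0, 0, 0], [0, 0, 0, 0, 0, 0]]])

```text
time: 15.45
position: [0.5313, -0.2069, 0.0993]
eef_rot: [0.094, 3.138, -0.001]
ft_force: [-0.7, -4.4, 7.9]
opening: 0.568
```

Request:
step_arm(rows=[[[0, 0, 0, 0, 0, 0], [0, 0, 0, 0, 0, 0], [0, 0, 0, 0, 0, 0], [0, 0, 0, 0, 0, 0]]], jaw=0.85)

```text
time: 15.85
position: [0.5306, -0.2054, 0.0981]
eef_rot: [0.093, 3.14, 0.001]
ft_force: [-0.4, 0.1, -0.6]
opening: 0.842
```

Request:
step_arm(rows=[[[0, 0, -0.5, 0, 0, 0], [0, 0, -1, 0, 0, 0], [0, 0, -2, 0, 0, 0], [0, 0, -2.5, 0, 0, 0], [0, 0, -2.5, 0, 0, 0], [0, 0, -2, 0, 0, 0], [2, 2, 0, 0, 0, 0], [2.5, 4, 0, 0, 0, 0], [2, 5, 0, 0, 0, 0], [1, 5, 0, 0, 0, 0]]])

```text
time: 16.85
position: [0.4654, -0.046, 0.2046]
eef_rot: [0.097, 3.138, 0.0]
ft_force: [0.9, 0.3, 0.4]
opening: 0.85
```

Request:
step_arm(rows=[[[0.5, 5, 0, 0, 0, 0], [0.5, 5, 0, 0, 0, 0], [0, 3, 0, 0, 0, 0], [0, 2, 0, 0, 0, 0], [0, 1, 0, 0, 0, 0], [0, 0, 0, 0, 0, 0]]])

```text
time: 17.45
position: [0.4665, 0.114, 0.204]
eef_rot: [0.091, 3.139, 0.0]
ft_force: [-0.2, 0.0, 0.1]
opening: 0.844
```

```bash
python3 - <<'E'
from h import *
go(.4468,.1217,.006,86.6)
for n in ['side','top']:
    p=cams.capture(n)
    q=pts(p,None,.11,.135,(.531,-.207),.032);print(n,len(q),np.percentile(q[:,2],[10,50,90]),*rect(q))
    for t in ['stage_recess','cup_pellet','stage_post']:print(t,[(np.array(r['location']),round(r['score'],2)) for r in nets.spot_point(p,t)[:2]])
    q=pts(p,None,.004,.016,(.447,.121),.028);print('cup',len(q),*rect(q))
    if n=='side': cv2.imwrite('pics/r1.png',p['image'][:,:,::-1])
E
```

```text
t 17.45 p [0.4665 0.114  0.204 ] x [-0.9983  0.058  -0.0015] y [0.058  0.9983 0.0003] z [ 0.0015  0.0002 -1.    ] F [-0.2252  0.0214  0.0831] op 0.844
tool cm [ 2.0389  0.6482 19.7932]
yaw 86.6727394836096 wz 0.0012695434851881368
side 174 [0.12   0.1235 0.1252] [ 530.467 -206.479] [50.4416 50.9291] 86.72518157958984
stage_recess [(array([ 0.5337, -0.2023,  0.1231]), 0.76)]
cup_pellet [(array([0.4471, 0.1189, 0.0021]), 0.59)]
stage_post []
cup 344 [447.0589 121.5781] [36.6845 36.7761] 74.17123413085938
top 528 [0.1202 0.1231 0.1261] [ 528.3387 -208.3156] [51.6819 50.5489] 85.22007751464844
stage_recess [(array([ 0.5293, -0.2083,  0.1178]), 0.76), (array([ 0.5326, -0.2074,  0.078 ]), 0.28)]
cup_pellet [(array([0.4482, 0.1202, 0.004 ]), 0.6)]
stage_post [(array([ 0.5298, -0.2039,  0.038 ]), 0.91), (array([0.4469, 0.1206, 0.0028]), 0.2)]
cup 179 [446.1073 120.8113] [38.0604 36.7138] 72.77050018310547
```

View pics/r1.png

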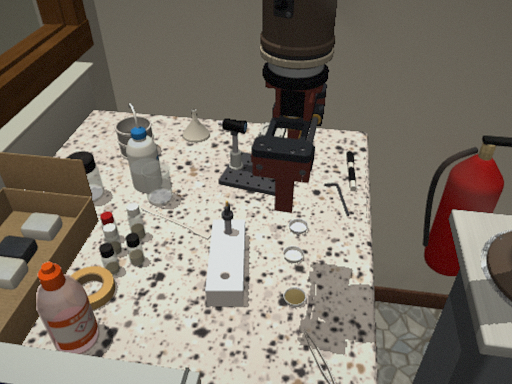

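The side view shows the arm above the cups, the spare post (228,215) and all three cups in place, and the emptied rack hole at (225,275). Table top at 123.5 mm in both cameras agrees with the foot at about 39.7 mm. Now the pellet cup.

Request:
step_arm(rows=[[[1, 0.4, 2, 0, 0, 0], [1.05, 0.28, 3, 0, 0, 0], [0, 0, 3.5, 0, 0, 0], [0, 0, 3.5, 0, 0, 0], [0, 0, 3, 0, 0, 0], [0, 0, 2, 0, 0, 0], [0, 0, 1, 0, 0, 0], [0, 0, 0, 0, 0, 0], [0, 0, 0, 0, 0, 0]]])

```text
time: 18.75
position: [0.4471, 0.1211, 0.0241]
eef_rot: [0.094, 3.138, 0.0]
ft_force: [-0.5, -0.3, -0.4]
opening: 0.85
```

```bash
python3 - <<'E'
from h import *
go(.4467,.1213,.0057,86.6)
E
```

```text
t 18.75 p [0.4471 0.1211 0.0241] x [-0.9982  0.0601 -0.0017] y [0.0601 0.9982 0.0003] z [ 0.0017  0.0002 -1.    ] F [-0.4943 -0.2603 -0.4116] op 0.85
tool cm [0.0414 0.0122 1.8436]
yaw 86.55507692558236 wz -0.0007840555587062346
```

Request:
step_arm(rows=[[[0.04, 0, 0.6, 0, 0, 0], [0, 0, 0.6, 0, 0, 0], [0, 0, 0.4, 0, 0, 0], [0, 0, 0.24, 0, 0, 0], [0, 0, 0, 0, 0, 0], [0, 0, 0, 0, 0, 0]]])

```text
time: 19.35
position: [0.4461, 0.1212, 0.0051]
eef_rot: [0.094, 3.139, -0.0]
ft_force: [-0.3, 0.9, -0.4]
opening: 0.848
```

Request:
step_arm(rows=[[[0, 0, 0, 0, 0, 0], [0, 0, 0, 0, 0, 0], [0, 0, 0, 0, 0, 0], [0, 0, 0, 0, 0, 0], [0, 0, 0, 0, 0, 0], [0, 0, 0, 0, 0, 0], [0, 0, 0, 0, 0, 0], [0, 0, 0, 0, 0, 0]]], jaw=0, grip_force=5)

```text
time: 20.15
position: [0.4461, 0.1211, 0.0051]
eef_rot: [0.094, 3.139, -0.0]
ft_force: [0.4, 1.0, -0.1]
opening: 0.158
```

```bash
python3 - <<'E'
from h import *
s,_=state()
p=cams.capture('side');cv2.imwrite('pics/c1.png',cv2.resize(p['image'][190:340,220:400],None,fx=4,fy=4)[:,:,::-1])
for t in ['cup_pellet','cup_empty_a']:print(t,[(np.array(r['location']),round(r['score'],2)) for r in nets.spot_point(p,t)[:3]])
E
```

```text
t 20.15 p [0.4461 0.1211 0.0051] x [-0.9982  0.0598 -0.001 ] y [ 0.0598  0.9982 -0.    ] z [ 0.001  -0.0001 -1.    ] F [ 0.412   0.998  -0.1213] op 0.158
cup_pellet [(array([0.4484, 0.1203, 0.0016]), 0.64), (array([0.5845, 0.0155, 0.0072]), 0.62)]
cup_empty_a []
```

View pics/c1.png

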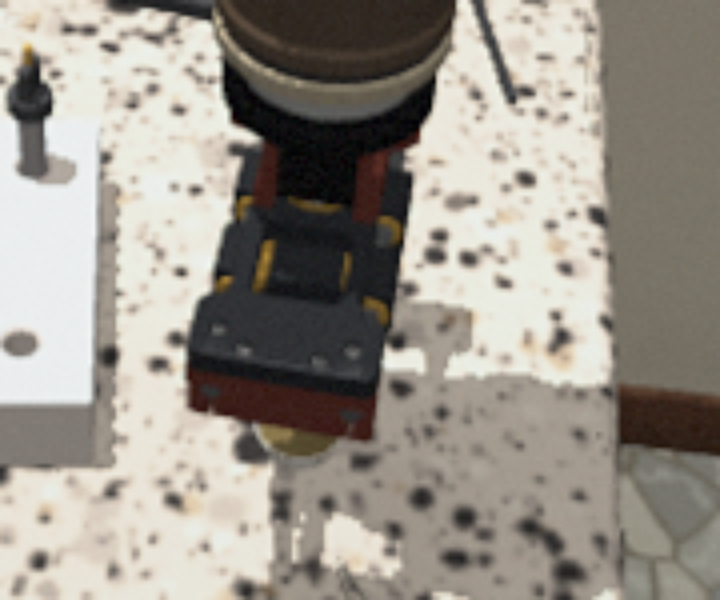

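```bash
python3 - <<'E'
from h import *
for n in ['side','top']:
    p=cams.capture(n);w=cloud(p);
    m=(abs(w[...,0]-.447)<.05)&(w[...,1]>.03)&(w[...,1]<.2)&(w[...,2]>.004)&(w[...,2]<.09)
    q=w[m];c=p['image'][m]
    print(n,len(q));o=np.argsort(q[:,2]);
    for i in o[::max(1,len(o)//40)]: print(q[i],c[i])
E
```

```text
side 168
[0.4009 0.0469 0.0041] [148 139 129]
[0.433  0.1316 0.0042] [122 116 109]
[0.4237 0.1882 0.0045] [149 142 130]
[0.4478 0.1324 0.0049] [88 76 51]
[0.4337 0.124  0.005 ] [73 60 35]
[0.4238 0.187  0.0054] [129 123 112]
[0.4346 0.1328 0.0055] [118 111 101]
[0.4399 0.1296 0.0055] [85 74 47]
[0.4433 0.1281 0.0056] [85 72 48]
[0.4106 0.1995 0.0057] [142 134 124]
[0.4568 0.1263 0.0058] [105  90  56]
[0.4198 0.1993 0.0059] [129 122 115]
[0.4173 0.1918 0.006 ] [139 133 122]
[0.4486 0.1252 0.0061] [87 73 48]
[0.4407 0.1383 0.0061] [123 118 114]
[0.4561 0.1327 0.0063] [100  89  63]
[0.4377 0.136  0.0064] [105 102  91]
[0.4566 0.1289 0.0066] [106  92  61]
[0.4393 0.1365 0.0067] [126 121 110]
[0.4155 0.1956 0.0068] [131 126 117]
[0.42   0.1982 0.0069] [133 126 117]
[0.4579 0.1315 0.007 ] [155 141 101]
[0.4471 0.1237 0.0071] [73 53 40]
[0.432  0.1255 0.0072] [72 55 35]
[0.4514 0.1307 0.0073] [90 78 49]
[0.4418 0.1272 0.0073] [88 77 48]
[0.4502 0.1264 0.0074] [85 76 50]
[0.4429 0.1336 0.0075] [85 74 46]
[0.4545 0.1335 0.0076] [84 72 45]
[0.4368 0.1287 0.0076] [81 71 45]
[0.4553 0.1255 0.007
[... 869 characters left out ...]
056] [170 176 181]
[0.4468 0.0366 0.0056] [103  97  89]
[0.4552 0.0907 0.0056] [183 177 163]
[0.4493 0.039  0.0059] [103 101  96]
[0.4567 0.0415 0.0062] [98 98 96]
[0.459  0.0414 0.0071] [89 88 85]
[0.4688 0.0364 0.0078] [64 59 53]
[0.4415 0.0315 0.0083] [95 93 91]
[0.4662 0.0388 0.0088] [85 82 79]
[0.4637 0.0413 0.0089] [151 153 152]
[0.4711 0.0363 0.009 ] [151 155 153]
[0.4709 0.0338 0.0098] [84 81 78]
[0.4733 0.0313 0.01  ] [98 97 98]
[0.4413 0.0338 0.01  ] [106  99  89]
[0.4685 0.0387 0.0101] [161 166 162]
[0.461  0.0411 0.0109] [120 119 119]
[0.4437 0.0361 0.0109] [110 103  93]
[0.4511 0.041  0.0117] [118 117 115]
[0.4535 0.041  0.0117] [119 121 122]
[0.4459 0.0384 0.0135] [135 132 129]
```

Request:
step_arm(rows=[[[0, 0, -1, 0, 0, 0], [0, 0, -1.5, 0, 0, 0], [0, 0, -2.5, 0, 0, 0], [0, 0, 0, 0, 0, 0]]])

```text
time: 20.8
position: [0.448, 0.1217, 0.058]
eef_rot: [0.094, 3.135, 0.003]
ft_force: [-0.8, 0.6, -0.3]
opening: 0.006
```

```bash
python3 - <<'E'
from h import *
s,_=state()
p=cams.capture('side');cv2.imwrite('pics/c2.png',cv2.resize(p['image'][190:340,220:400],None,fx=4,fy=4)[:,:,::-1])
for t in ['cup_pellet','cup_empty_a']:print(t,[(np.array(r['location']),round(r['score'],2)) for r in nets.spot_point(p,t)[:3]])
w=cloud(p);m=(abs(w[...,0]-.447)<.04)&(abs(w[...,1]-.121)<.04)&(w[...,2]>.015)&(w[...,2]<.1);q=w[m];o=np.argsort(q[:,2])[:300:8];print(q[o])
E
```

```text
t 20.8 p [0.448  0.1217 0.058 ] x [-0.9982  0.06   -0.0053] y [0.06   0.9982 0.0021] z [ 0.0054  0.0018 -1.    ] F [-0.7608  0.582  -0.3405] op 0.006
cup_pellet [(array([0.4462, 0.1197, 0.0008]), 0.91)]
cup_empty_a []
[]
```

View pics/c2.png

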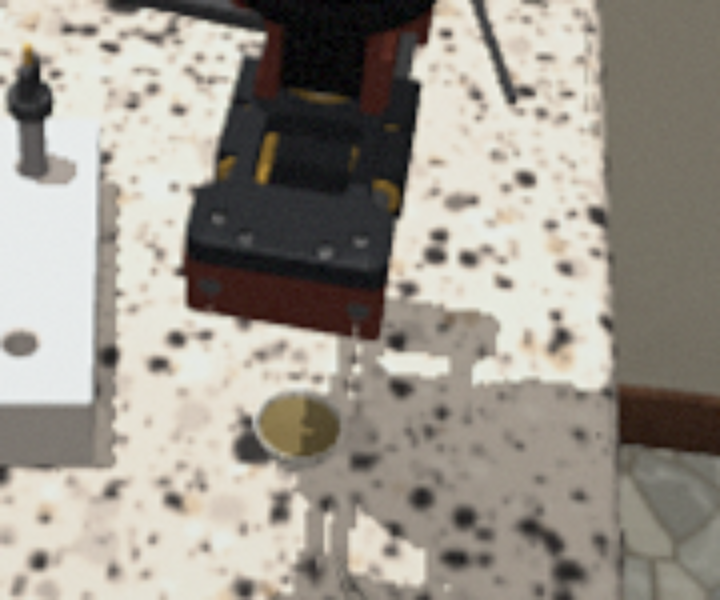

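Request:
step_arm(rows=[[[0, 0, 0, 0, 0, 0], [0, 0, 0, 0, 0, 0], [0, 0, 0, 0, 0, 0], [0, 0, 0, 0, 0, 0], [0, 0, 0, 0, 0, 0], [0, 0, 0, 0, 0, 0], [0, 0, 1.5, 0, 0, 0], [0, 0, 1.5, 0, 0, 0], [0, 0, 1.5, 0, 0, 0], [0, 0, 0.3, 0, 0, 0]]], jaw=0.7)

```text
time: 21.95
position: [0.4452, 0.1209, 0.0059]
eef_rot: [-0.094, -3.139, 0.001]
ft_force: [-0.0, 1.1, -1.3]
opening: 0.7
```

Request:
step_arm(rows=[[[0, 0, 0, 0, 0, 0], [0, 0, 0, 0, 0, 0], [0, 0, 0.2, 0, 0, 0], [0, 0, 0.2, 0, 0, 0], [0, 0, 0, 0, 0, 0]]])

```text
time: 22.45
position: [0.4461, 0.1212, 0.0031]
eef_rot: [0.094, 3.139, 0.0]
ft_force: [-0.4, -0.2, -0.5]
opening: 0.7
```

```bash
python3 - <<'E'
from h import *
go(.4467,.1215,.002,86.6)
p=cams.capture('side');
w=cloud(p);m=(abs(w[...,0]-.447)<.04)&(abs(w[...,1]-.121)<.06)&(w[...,2]>.004)&(w[...,2]<.06);q=w[m];c=p['image'][m]
k=(c[:,0].astype(int)>c[:,1]*1.6);print(k.sum());q=q[k];print(q[np.argsort(q[:,2])[:60:4]])
a=p['image'][230:340,240:370];cv2.imwrite('pics/c3.png',cv2.resize(a,None,fx=5,fy=5)[:,:,::-1])
E
```

```text
t 22.45 p [0.4461 0.1212 0.0031] x [-0.9982  0.0597 -0.0011] y [0.0597 0.9982 0.0001] z [ 0.0011  0.0001 -1.    ] F [-0.4454 -0.1539 -0.5312] op 0.7
tool cm [-0.0538  0.0328  0.1135]
yaw 86.5758027577633 wz -0.00042232154693297555
143
[[0.4541 0.1592 0.0254]
 [0.4525 0.1607 0.0278]
 [0.4558 0.1596 0.0282]
 [0.4573 0.1604 0.0289]
 [0.4414 0.1624 0.0297]
 [0.459  0.1598 0.0304]
 [0.451  0.1608 0.0307]
 [0.4512 0.1596 0.0316]
 [0.4432 0.161  0.0326]
 [0.4434 0.1596 0.0333]
 [0.4417 0.1615 0.0336]
 [0.4418 0.1602 0.0344]
 [0.448  0.1617 0.035 ]
 [0.4576 0.1603 0.0363]
 [0.4593 0.159  0.0368]]
```

View pics/c3.png

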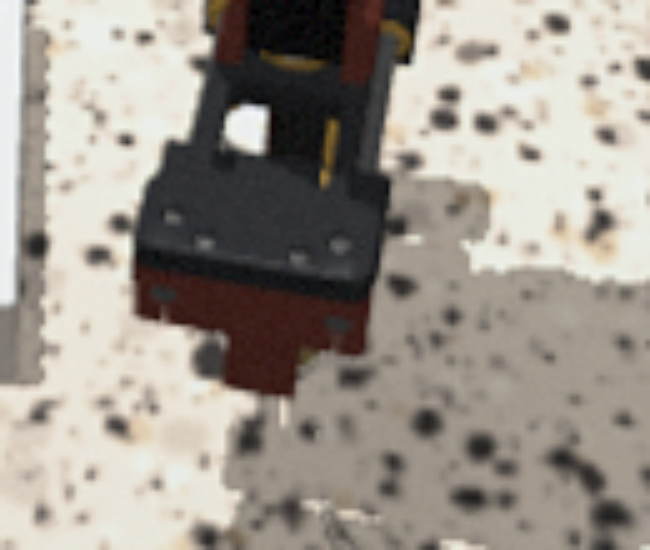

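```bash
python3 - <<'E'
from h import *
p=cams.capture('side');E=p['extrinsics'];w=cloud(p)
for v in range(300,313):
    d=E[:3,:3]@np.array([(291-p['cx'])/p['fx'],(v-p['cy'])/p['fy'],1]);o=E[:3,3];print(v,p['image'][v,291],w[v,291],'at y=.159 z=',(o+d*(.159-o[1])/d[1])[2])
E
```

```text
300 [56 27 24] [0.4501 0.1617 0.0471] at y=.159 z= 0.04359968634369005
301 [59 31 27] [0.45   0.1604 0.0429] at y=.159 z= 0.041140118097114486
302 [60 31 25] [0.4499 0.1606 0.0407] at y=.159 z= 0.03866992410282066
303 [59 28 16] [0.4498 0.1602 0.0377] at y=.159 z= 0.036189035354227905
304 [60 30 24] [0.4497 0.1603 0.0354] at y=.159 z= 0.033697382245928
305 [58 29 25] [0.4496 0.1591 0.0313] at y=.159 z= 0.03119489456717639
306 [61 34 26] [0.4494 0.1625 0.0333] at y=.159 z= 0.02868150149529658
307 [55 21 15] [0.4493 0.1609 0.0286] at y=.159 z= 0.026157131588998905
308 [98 81 75] [0.45   0.143  0.0024] at y=.159 z= 0.023621712781612292
309 [145 135 128] [0.4498 0.1433 0.0001] at y=.159 z= 0.02107517237422496
310 [172 161 148] [0.4496 0.146  0.0011] at y=.159 z= 0.01851743702873676
311 [172 161 151] [0.4494 0.1474 0.0003] at y=.159 z= 0.01594843276081892
312 [138 130 121] [0.4492 0.1494 0.0004] at y=.159 z= 0.0133680849327793
```

Request:
step_arm(rows=[[[-0.05, 0, 0, 0, 0, 0], [0, 0, 0, 0, 0, 0], [0, 0, 0, 0, 0, 0], [0, 0, 0, 0, 0, 0]]], jaw=0.5)

```text
time: 22.95
position: [0.4466, 0.1212, 0.0031]
eef_rot: [0.094, 3.139, 0.0]
ft_force: [-0.6, 0.8, 0.4]
opening: 0.498
```

Request:
step_arm(rows=[[[0, 0, 0.1, 0, 0, 0], [0, 0, 0.1, 0, 0, 0], [0, 0, 0.1, 0, 0, 0], [0, 0, 0, 0, 0, 0]]])

```text
time: 23.35
position: [0.4465, 0.1211, -0.0001]
eef_rot: [0.094, 3.139, -0.0]
ft_force: [-0.2, -0.5, -0.3]
opening: 0.5
```

```bash
python3 - <<'E'
from h import *
state()
p=cams.capture('side');E=p['extrinsics'];w=cloud(p)
for v in range(296,312):
    print(v,p['image'][v,292],w[v,292])
E
```

```text
t 23.35 p [ 0.4465  0.1211 -0.0001] x [-0.9982  0.0597 -0.0007] y [ 0.0597  0.9982 -0.0001] z [ 0.0007 -0.0002 -1.    ] F [-0.2276 -0.4709 -0.3173] op 0.5
296 [56 24 19] [0.4474 0.2023 0.1082]
297 [58 27 24] [0.4473 0.2017 0.1053]
298 [61 29 26] [0.4471 0.2029 0.1046]
299 [57 26 20] [0.4491 0.1513 0.0365]
300 [54 22  9] [0.4489 0.1529 0.0361]
301 [61 30 30] [0.4489 0.1511 0.0313]
302 [61 31 27] [0.4487 0.1511 0.0288]
303 [58 24 17] [0.4486 0.1512 0.0264]
304 [53 20 18] [0.4485 0.1517 0.0245]
305 [84 71 67] [0.4489 0.1386 0.0047]
306 [120 115 109] [0.4488 0.1379 0.0012]
307 [122 116 108] [ 0.4486  0.1377 -0.0017]
308 [119 112 105] [0.4484 0.1412 0.0004]
309 [121 114 105] [ 0.4482  0.1426 -0.0004]
310 [138 133 123] [ 0.4481  0.1436 -0.0017]
311 [142 135 124] [ 0.4479  0.1454 -0.002 ]
```

Request:
step_arm(rows=[[[0, 0, 0.1, 0, 0, 0], [0, 0, 0.1, 0, 0, 0], [0, 0, 0.1, 0, 0, 0], [0, 0, 0, 0, 0, 0]]])

```text
time: 23.8
position: [0.4465, 0.1211, -0.0031]
eef_rot: [0.094, 3.139, -0.0]
ft_force: [0.8, -0.9, 0.1]
opening: 0.498
```

```bash
python3 - <<'E'
from h import *
state()
p=cams.capture('side');E=p['extrinsics'];w=cloud(p)
def at(u,v,y):
    d=E[:3,:3]@np.array([(u-p['cx'])/p['fx'],(v-p['cy'])/p['fy'],1]);o=E[:3,3];return (o+d*(y-o[1])/d[1])
print('g1',at(215.7,282,.179))
for v in range(300,309):print(v,p['image'][v,292],w[v,292])
E
```

```text
t 23.8 p [ 0.4465  0.1211 -0.0031] x [-0.9982  0.0598 -0.0008] y [ 0.0598  0.9982 -0.    ] z [ 0.0008 -0.0001 -1.    ] F [ 0.8167 -0.899   0.1049] op 0.498
g1 [0.5627 0.179  0.0891]
300 [60 27 20] [0.4469 0.2039 0.1015]
301 [60 35 27] [0.4488 0.1525 0.0331]
302 [60 33 27] [0.4487 0.1514 0.0291]
303 [57 27 24] [0.4486 0.1509 0.026 ]
304 [61 29 24] [0.4485 0.1522 0.0251]
305 [58 26 23] [0.4484 0.1517 0.0219]
306 [70 53 49] [0.4482 0.1517 0.0194]
307 [107 102  94] [ 0.4486  0.1386 -0.0005]
308 [123 116 108] [0.4484 0.1421 0.0015]
```

Fingers end about 20 mm above the reported TCP: the camera shows this, and there is no contact at z = -3 mm. I feel for the worktop gently.

Request:
step_arm(rows=[[[0, 0, 0.2, 0, 0, 0], [0, 0, 0.2, 0, 0, 0], [0, 0, 0.2, 0, 0, 0], [0, 0, 0.2, 0, 0, 0], [0, 0, 0.2, 0, 0, 0], [0, 0, 0, 0, 0, 0]]])

```text
time: 24.45
position: [0.4464, 0.1211, -0.0132]
eef_rot: [0.094, 3.14, -0.0]
ft_force: [0.3, 0.2, 0.1]
opening: 0.497
```

Request:
step_arm(rows=[[[0, 0, 0.1, 0, 0, 0], [0, 0, 0.1, 0, 0, 0], [0, 0, 0, 0, 0, 0]]])

```text
time: 24.75
position: [0.4466, 0.1211, -0.015]
eef_rot: [0.094, 3.139, -0.0]
ft_force: [0.4, 0.4, 0.1]
opening: 0.5
```

```bash
python3 - <<'E'
from h import *
state()
p=cams.capture('side');w=cloud(p)
for v in range(304,313):print(v,p['image'][v,292],w[v,292])
E
```

```text
t 24.75 p [ 0.4466  0.1211 -0.015 ] x [-0.9982  0.0598 -0.0009] y [ 0.0598  0.9982 -0.    ] z [ 0.0009 -0.0001 -1.    ] F [0.4372 0.4218 0.1362] op 0.5
304 [56 26 19] [0.4465 0.2023 0.0905]
305 [62 32 31] [0.4465 0.2017 0.0875]
306 [58 29 24] [0.4482 0.1523 0.0201]
307 [57 25 23] [0.4481 0.1521 0.0173]
308 [55 28 22] [0.448  0.1523 0.0151]
309 [62 32 30] [0.4479 0.1507 0.0103]
310 [53 21 14] [0.4478 0.1497 0.0064]
311 [106  95  88] [ 0.4478  0.1461 -0.0011]
312 [116 108 101] [ 0.4476  0.1488 -0.0001]
```

Request:
step_arm(rows=[[[0, 0, 0.1, 0, 0, 0], [0, 0, 0.1, 0, 0, 0], [0, 0, 0.1, 0, 0, 0], [0, 0, 0, 0, 0, 0]]])

```text
time: 25.2
position: [0.4465, 0.1211, -0.0181]
eef_rot: [0.094, 3.139, -0.0]
ft_force: [-0.6, 0.4, -0.7]
opening: 0.5
```

Request:
step_arm(rows=[[[0, 0, 0.05, 0, 0, 0], [0, 0, 0.05, 0, 0, 0], [0, 0, 0, 0, 0, 0]]])

```text
time: 25.5
position: [0.4466, 0.1211, -0.0189]
eef_rot: [0.094, 3.139, -0.0]
ft_force: [-0.3, 0.4, 0.5]
opening: 0.5
```

Request:
step_arm(rows=[[[0, 0, 0.05, 0, 0, 0], [0, 0, 0.05, 0, 0, 0], [0, 0, 0, 0, 0, 0]]])

```text
time: 25.8
position: [0.4466, 0.1211, -0.0199]
eef_rot: [0.094, 3.139, 0.0]
ft_force: [0.4, 0.6, -0.4]
opening: 0.498
```

Request:
step_arm(rows=[[[0, 0, 0.05, 0, 0, 0], [0, 0, 0.05, 0, 0, 0], [0, 0, 0.05, 0, 0, 0], [0, 0, 0, 0, 0, 0]]])

```text
time: 26.2
position: [0.4467, 0.1212, -0.0201]
eef_rot: [0.094, 3.139, 0.001]
ft_force: [-5.7, -1.8, 22.0]
opening: 0.503
```

Worktop contact comes at reported z = -20 mm, so the finger ends lie 20 mm above the reported TCP. I raise to fingertips at 5.5 mm and grip.

Request:
step_arm(rows=[[[0, 0, -0.3, 0, 0, 0], [0, 0, -0.4, 0, 0, 0], [0, 0, 0, 0, 0, 0], [0, 0, 0, 0, 0, 0]]])

```text
time: 26.6
position: [0.4467, 0.1212, -0.0144]
eef_rot: [0.094, 3.139, 0.0]
ft_force: [0.6, 0.1, -0.4]
opening: 0.499
```

Request:
step_arm(rows=[[[0, 0, 0, 0, 0, 0], [0, 0, 0, 0, 0, 0], [0, 0, 0, 0, 0, 0], [0, 0, 0, 0, 0, 0], [0, 0, 0, 0, 0, 0]]], jaw=0.38, grip_force=6)

```text
time: 27.1
position: [0.4466, 0.1211, -0.0145]
eef_rot: [0.094, 3.139, -0.0]
ft_force: [-0.7, -0.0, -1.6]
opening: 0.412
```

Request:
step_arm(rows=[[[0, 0, -0.5, 0, 0, 0], [0, 0, -1, 0, 0, 0], [0, 0, -1.5, 0, 0, 0], [0, 0, -2, 0, 0, 0], [0, 0, 0, 0, 0, 0]]], jaw=0.3)

```text
time: 27.6
position: [0.4483, 0.1217, 0.0383]
eef_rot: [0.094, 3.135, 0.003]
ft_force: [0.9, 0.7, 0.2]
opening: 0.411
```

```bash
python3 - <<'E'
from h import *
go(.5295,-.207,.145,86.6)
p=cams.capture('side')
print([(np.array(r['location']),round(r['score'],2)) for r in nets.spot_point(p,'cup_pellet')[:3]])
cv2.imwrite('pics/c4.png',cv2.resize(p['image'][200:340,220:360],None,fx=4,fy=4)[:,:,::-1])
E
```

```text
t 27.6 p [0.4483 0.1217 0.0383] x [-0.9982  0.06   -0.005 ] y [0.06   0.9982 0.002 ] z [ 0.0051  0.0016 -1.    ] F [0.8593 0.7243 0.1826] op 0.411
tool cm [-10.1279 -32.3    -10.6867]
yaw 86.5621488101133 wz -0.0006606278893204014
[]
```

View pics/c4.png

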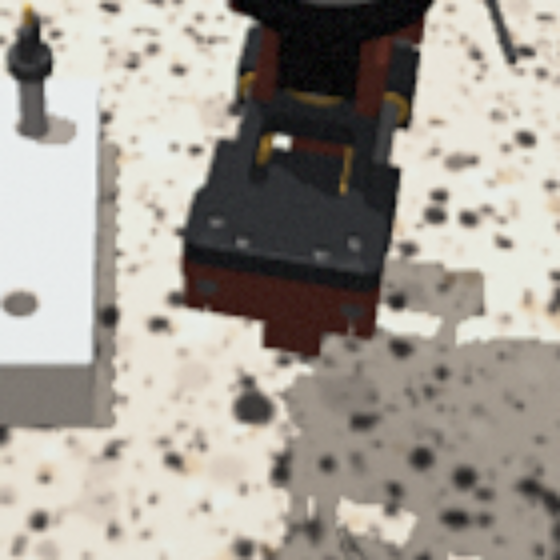

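The cup has left the worktop (its place at about px 290,400 is bare) and is held between the fingers. I carry it to the stage.

Request:
step_arm(rows=[[[0, 0, -2, 0, 0, 0], [0, 0, -2.5, 0, 0, 0], [0, 0, -2.5, 0, 0, 0], [0, -1, -2.5, 0, 0, 0], [-0.5, -2, -1.5, 0, 0, 0], [-1, -3, 0, 0, 0, 0], [-1, -3, 0, 0, 0, 0], [-1, -3, 0, 0, 0, 0], [-1, -3, 0, 0, 0, 0], [-1, -3, 0, 0, 0, 0]]])

```text
time: 28.7
position: [0.4903, -0.063, 0.145]
eef_rot: [-0.094, -3.14, 0.0]
ft_force: [0.7, 0.1, 0.0]
opening: 0.412
```

Request:
step_arm(rows=[[[-1, -3, 0, 0, 0, 0], [-1, -3, 0, 0, 0, 0], [-1, -3, 0, 0, 0, 0], [-1, -2.5, 0, 0, 0, 0], [-0.5, -1.5, 0, 0, 0, 0], [0, -0.5, 0, 0, 0, 0], [0, 0, 0, 0, 0, 0], [0, 0, 0, 0, 0, 0]]])

```text
time: 29.5
position: [0.5272, -0.1978, 0.1454]
eef_rot: [0.092, 3.14, 0.001]
ft_force: [-0.1, 0.9, 0.6]
opening: 0.413
```

```bash
python3 - <<'E'
from h import *
go(.5295,-.207,.1058,86.6)
for n in ['side','top']:
    p=cams.capture(n)
    for t in ['cup_pellet','stage_recess']:print(n,t,[(np.array(r['location']),round(r['score'],2)) for r in nets.spot_point(p,t)[:2]])
    q=pts(p,None,.116,.128,(.53,-.207),.035);print(len(q),np.median(q[:,2]),*rect(q))
E
```

```text
t 29.5 p [ 0.5272 -0.1978  0.1454] x [-0.9983  0.0585 -0.0003] y [0.0585 0.9983 0.0009] z [ 0.0004  0.0009 -1.    ] F [-0.1396  0.9217  0.5663] op 0.413
tool cm [-0.2815 -0.9107  3.9591]
yaw 86.64690836710594 wz 0.0008187054527328962
side cup_pellet [(array([ 0.5275, -0.1967,  0.1635]), 0.61)]
side stage_recess [(array([ 0.5288, -0.2017,  0.1234]), 0.97), (array([0.5691, 0.0695, 0.0003]), 0.52)]
400 0.12212398820065012 [ 530.5793 -206.6781] [56.9631 51.0667] 86.43807220458984
top cup_pellet []
top stage_recess [(array([ 0.5311, -0.2061,  0.1185]), 0.57)]
56 0.1240012973401694 [ 515.0201 -188.2027] [13.8703 21.1988] 81.6030044555664
```

Request:
step_arm(rows=[[[-0.28, -0.5, 0.5, 0, 0, 0], [0, -0.4, 0.8, 0, 0, 0], [0, 0, 0.8, 0, 0, 0], [0, 0, 0.5, 0, 0, 0], [0, 0, 0.3, 0, 0, 0], [0, 0, 0.2, 0, 0, 0], [0, 0, 0, 0, 0, 0], [0, 0, 0, 0, 0, 0]]])

```text
time: 30.6
position: [0.5299, -0.2084, 0.1149]
eef_rot: [0.094, 3.139, -0.0]
ft_force: [0.6, -0.7, -0.3]
opening: 0.416
```

```bash
python3 - <<'E'
from h import *
go(.5298,-.2069,.1058,86.6)
p=cams.capture('side')
for t in ['cup_pellet','stage_recess']:print(t,[(np.array(r['location']),round(r['score'],2)) for r in nets.spot_point(p,t)[:2]])
E
```

```text
t 30.6 p [ 0.5299 -0.2084  0.1149] x [-0.9982  0.0597 -0.0013] y [ 0.0597  0.9982 -0.    ] z [ 0.0013 -0.0001 -1.    ] F [ 0.6155 -0.659  -0.2546] op 0.416
tool cm [0.0226 0.1523 0.9072]
yaw 86.57894504510288 wz -0.00036747828681347653
cup_pellet [(array([ 0.528 , -0.2129,  0.1313]), 0.61)]
stage_recess [(array([ 0.5318, -0.2041,  0.1207]), 0.84)]
```

Request:
step_arm(rows=[[[0.02, 0.14, 0.2, 0, 0, 0], [0, 0, 0.2, 0, 0, 0], [0, 0, 0.1, 0, 0, 0], [0, 0, 0, 0, 0, 0], [0, 0, 0, 0, 0, 0]]])

```text
time: 31.25
position: [0.5297, -0.207, 0.1097]
eef_rot: [0.094, 3.139, -0.0]
ft_force: [-0.9, 0.5, -0.3]
opening: 0.413
```

Request:
step_arm(rows=[[[0, 0, 0.1, 0, 0, 0], [0, 0, 0.1, 0, 0, 0], [0, 0, 0.1, 0, 0, 0], [0, 0, 0, 0, 0, 0]]])

```text
time: 31.65
position: [0.5296, -0.207, 0.1065]
eef_rot: [0.094, 3.139, 0.0]
ft_force: [0.2, 0.2, -1.4]
opening: 0.417
```

Request:
step_arm(rows=[[[0, 0, 0.05, 0, 0, 0], [0, 0, 0.03, 0, 0, 0], [0, 0, 0, 0, 0, 0]]])

```text
time: 31.95
position: [0.5298, -0.207, 0.106]
eef_rot: [0.094, 3.139, 0.0]
ft_force: [0.0, 0.3, 0.8]
opening: 0.411
```

```bash
python3 - <<'E'
from h import *
state()
E
```

```text
t 31.95 p [ 0.5298 -0.207   0.106 ] x [-0.9982  0.0598 -0.0012] y [0.0598 0.9982 0.    ] z [ 0.0012 -0.     -1.    ] F [0.0116 0.2768 0.8085] op 0.411
```

Request:
step_arm(rows=[[[0, 0, 0, 0, 0, 0], [0, 0, 0, 0, 0, 0], [0, 0, 0, 0, 0, 0]]], jaw=0.6)

```text
time: 32.25
position: [0.5296, -0.207, 0.1059]
eef_rot: [0.094, 3.139, 0.0]
ft_force: [0.1, 0.9, -0.2]
opening: 0.592
```

Request:
step_arm(rows=[[[0, 0, -0.3, 0, 0, 0], [0, 0, -1, 0, 0, 0], [0, 0, -2, 0, 0, 0], [0, 0, -2.5, 0, 0, 0], [0, 0, -2.5, 0, 0, 0], [1, 0, -1, 0, 0, 0], [3, 2, 0, 0, 0, 0], [3, 3, 0, 0, 0, 0], [3, 3, 0, 0, 0, 0], [3, 3, 0, 0, 0, 0]]])

```text
time: 33.25
position: [0.4042, -0.0886, 0.1984]
eef_rot: [0.095, 3.139, -0.0]
ft_force: [1.0, 0.2, 0.4]
opening: 0.6
```

Request:
step_arm(rows=[[[2, 4, 0, 0, 0, 0], [0, 4, 0, 0, 0, 0], [0, 4, 0, 0, 0, 0], [0, 4, 0, 0, 0, 0], [0, 4, 0, 0, 0, 0], [0, 4, 0, 0, 0, 0], [0, 4, 0, 0, 0, 0], [0, 2, 0, 0, 0, 0], [0, 0, 0, 0, 0, 0]]])

```text
time: 34.15
position: [0.4034, 0.2136, 0.1984]
eef_rot: [0.087, 3.14, 0.0]
ft_force: [-0.5, -0.8, 0.0]
opening: 0.599
```

```bash
python3 - <<'E'
from h import *
state()
P={n:cams.capture(n) for n in ['side','top']}
for n,p in P.items():
    for t in ['cup_pellet','stage_recess','cup_empty_a','spare_post']:print(n,t,[(np.array(r['location']),round(r['score'],2)) for r in nets.spot_point(p,t)[:2]])
    w=cloud(p);c=p['image'].astype(int)
    q=pts(p,None,.1205,.127,(.53,-.207),.036);print('table',*rect(q))
    m=np.hypot(w[...,0]-.53,w[...,1]+.207)<.021;q=w[m];q=q[q[:,2]>.11]
    A=np.c_[q[:,:2]-[.53,-.207],np.ones(len(q))];f=np.linalg.lstsq(A,q[:,2],rcond=None)[0];print('plane',len(q),f,np.percentile(q[:,2],[5,50,95]))
a=cv2.resize(P['side']['image'][110:200,215:315],None,fx=4.5,fy=4.5);b=cv2.resize(P['top']['image'][165:230,285:355],None,fx=4.5,fy=4.5)
h=max(a.shape[0],b.shape[0]);im=np.zeros((h,a.shape[1]+b.shape[1],3),np.uint8);im[:a.shape[0],:a.shape[1]]=a;im[:b.shape[0],a.shape[1]:]=b
cv2.imwrite('pics/end.png',im[:,:,::-1])
E
```

```text
t 34.15 p [0.4034 0.2136 0.1984] x [-0.9985  0.0554 -0.0006] y [0.0554 0.9985 0.0003] z [ 0.0006  0.0003 -1.    ] F [-0.548  -0.7859  0.0115] op 0.599
side cup_pellet [(array([ 0.4549, -0.0539, -0.0013]), 0.66), (array([ 0.5255, -0.2055,  0.1191]), 0.45)]
side stage_recess [(array([ 0.5331, -0.2044,  0.1199]), 0.6)]
side cup_empty_a [(array([ 0.4588,  0.0293, -0.0015]), 0.82), (array([ 0.4525, -0.0532,  0.0009]), 0.55)]
side spare_post [(array([0.5843, 0.0173, 0.0058]), 0.61)]
table [ 530.43   -205.5321] [51.9705 50.6763] 85.92778015136719
plane 204 [-0.0109 -0.0627  0.127 ] [0.1226 0.1275 0.1303]
top cup_pellet [(array([ 0.5302, -0.2057,  0.1235]), 0.67)]
top stage_recess [(array([ 0.527 , -0.2037,  0.1184]), 0.83)]
top cup_empty_a [(array([ 0.4596,  0.0271, -0.0009]), 0.63), (array([ 0.4592, -0.0498, -0.0007]), 0.57)]
top spare_post [(array([0.5785, 0.0167, 0.0065]), 0.66)]
table [ 528.463  -208.3537] [51.2642 51.6402] 87.10307312011719
plane 277 [-0.0202 -0.0639  0.1277] [0.1233 0.128  0.1311]
```

View pics/end.png

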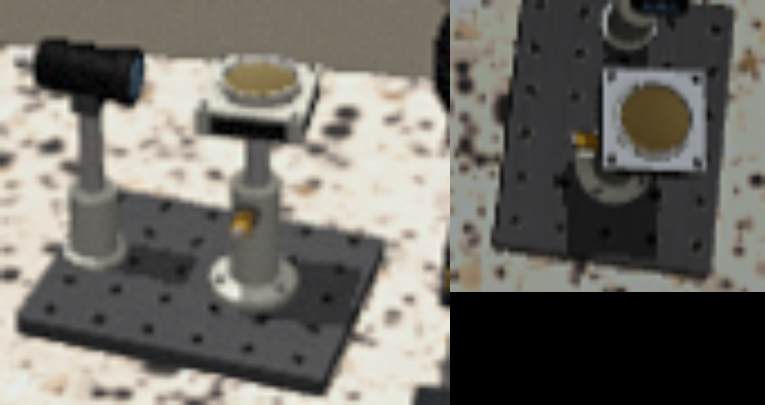

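Both views show the stage upright in the holder and the pellet cup in the recess (side px 258,78; top px 655,118). The plane fit hints at a tilt in y, so I check cup and table separately.

```bash
python3 - <<'E'
from h import *
from scipy.optimize import least_squares
def pl(q,c):
    A=np.c_[q[:,:2]-c,np.ones(len(q))]
    return least_squares(lambda f:A@f-q[:,2],[0,0,np.median(q[:,2])],loss='soft_l1',f_scale=.001).x
for n in ['side','top']:
    Q=[cams.capture(n) for _ in range(4)]
    p=Q[0];p['depth']=np.mean([x['depth'] for x in Q],0)
    w=cloud(p);c=(.5295,-.207);r=np.hypot(w[...,0]-c[0],w[...,1]-c[1]);im=p['image'].astype(int)
    br=(im[...,0]-im[...,2]>20)&(r<.0175)&(w[...,2]>.11)
    er=cv2.erode(br.astype(np.uint8),np.ones((3,3)))>0
    print(n,'pellet',er.sum(),pl(w[er],c),'centre',w[br].mean(0))
    t=(r<.033)&(r>.021)&(w[...,2]>.118)&(w[...,2]<.129)
    print('table',t.sum(),pl(w[t],c),'table rect',*rect(w[t]))
    rim=(~br)&(r<.021)&(w[...,2]>.126)
    print('rim',rim.sum(),pl(w[rim],c),*rect(w[rim]))
    b=(np.hypot(w[...,0]-.447,w[...,1]-.19)<.25)&(abs(w[...,2])<.005);b[:,:]=b&(w[...,0]<.5)&(w[...,1]<.0);print('bench',pl(w[b],(.45,-.1)))
E
```

```text
side pellet 46 [0.0143 0.0292 0.1276] centre [ 0.5297 -0.2078  0.1275]
table 174 [ 0.0102 -0.0266  0.1238] table rect [ 530.6603 -205.3351] [50.8509 51.0773] 87.66053009033203
rim 66 [-0.0071 -0.0098  0.1287] [ 530.2565 -207.1274] [37.1603 36.1758] 9.588154792785645
bench [ 0.003  -0.0122  0.0013]
top pellet 119 [-0.0157  0.0106  0.1282] centre [ 0.529  -0.2082  0.1287]
table 252 [ 0.0006 -0.0036  0.1247] table rect [ 528.4105 -208.1191] [50.9109 50.6698] 86.43009185791016
rim 54 [-0.0108  0.0442  0.1304] [ 528.5881 -207.3389] [37.585  36.6916] 85.00851440429688
bench [ 0.0024 -0.0087  0.0013]
```

```bash
python3 -c "
from bench import job,sense
print(sense()['time'],job.job_done())"
```

```text
the job is handed in; nothing more can be done
35.05 None
```

The job was handed in at about 35 s of the 69 s allowed. The stage post stands on the depth stop in the holder, and the cup with the brown pellet sits in the stage's recess.

- **Stage post:** I took it by its table pads and slid it in past the plunger in small steps. The stop was felt with the rod's foot at about 39.7 mm. There the tool stopped moving while the vertical force rose from 5 to 13.6 N, well under the 25 N limit. I eased off before letting go.
- **Pellet cup:** The first grasp closed over the cup without touching it. The finger ends turned out to lie about 20 mm above the reported tool point, which I confirmed by touching the worktop with 22 N. The second grasp at the corrected height held, and I lowered the cup into the recess with almost no force.
- **Last checks:**
  - The table top reads about 124 mm, as expected for the post on the stop.
  - The cup rim is 5 to 6 mm above the table top; fully seated would be 6.5 mm.
  - The cup is centred within about 2 mm.
  - The spare post and the empty cups are where they were, and the gripper is clear of everything.
- **Disagreements:**
  - A first rough plane fit showed about 3.6° of tilt at the cup. Averaged fits of the pellet, rim and table gave only small slopes of inconsistent sign (at most about 2.5°), so I took that tilt for noise.
  - In the side view, a network also reported a pellet cup at one of the empty cups. The picture shows it in the recess.

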